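# Index the pipe turntable and lock it again

## Task

The riser pipe is clamped on an indexing turntable that is locked by a spring pin with a red wing grip. Pull the pin up and turn its grip a quarter turn, so that it rests in its notch and stays out by itself; with the pin still parked, push the pipe round until its tee end points at the pin; then turn the grip back so that the pin drops fully home in the hole below it, and let go. Do not disturb the other things on the desk.

Things in the scene. Friction and masses are not known exactly. Their poses are not given: they have to be found in the camera images.
- base: fixed grey foot of the turntable, 270 mm round with a lug and an upright bracket to its own -x; bolted down, its place and yaw differ from run to run. Origin on the turning axis at desk height, z up. The bracket reaches over the disc's rim (135 to 198 mm from the axis, 56 mm wide, top 60 mm above the desk). The spring pin stands on it, upright, at x = -150 mm, y = 0 of this frame
- guide_top (a point): on the pin's axis at the top of the steel guide block (34 mm square, top 98 mm above the desk) that stands on the bracket; axes as base. Its deep slots run along base y, its 4 mm deep rest notches along base x
- disc_centre (a point): centre of the disc's top face, 40 mm above the desk, on the turning axis. The disc is 336 mm in diameter and 12 mm thick, with twelve brass-bushed holes, one every 30 degrees, 150 mm from the axis. This frame turns with the disc: +y to the tee end of the pipe, -y to its cap
- turntable (a joint): angle of the disc with its pipe, rad, counter-clockwise from above positive, about 0 at the start, when the pin locks it. No end stops; bearing friction about 0.12 N m, so it stays where it is left. A hole is under the pin at every multiple of 0.524. At 0 the tee end points to the base's +y; at +1.571 it points at the pin (base -x)
- tee_end (a point): middle of the open end face of the tee on the pipe's axis, 115 mm from the turning axis, 68 mm above the desk. The grey pipe lies level through the turning axis, 40 mm in diameter, 230 mm long over all. The tee is 50 mm in diameter over the last 70 mm (top 93 mm above the desk); its 50 mm branch reaches 55 mm sideways, to base +x when turntable is 0
- cap_end (a point): outer end of the pipe's dark grey end cap (50 mm in diameter, 50 mm long), on the pipe's axis, 115 mm from the turning axis, opposite the tee, 68 mm above the desk. Pushing it sideways turns the disc. Two white saddle clamps (76 mm across the pipe) hold the pipe within 46 mm of the turning axis; a small blue air valve there reaches 100 mm above the desk
- pin (a joint): height of the spring pin above home, m: 0 = home in a hole, disc locked; 0.010 = its nose rides on the disc between holes; 0.014 = parked in the rest notch; above 0.018 the grip can turn; stop at 0.026. The spring presses down with about 5.5 N at 0 and 12 N at 0.022. The nose is round, 10 mm in diameter, the holes 11.5 mm: let down up to 2 mm off a hole, it centres the disc by itself
- wing (a joint): turn of the red wing grip about the pin's upright axis, rad, counter-clockwise from above positive; 0 at the start. A cross pin under the grip drops into the deep slots of the guide at 0 and +-3.14 (pin home) and into the rest notches at +-1.571 (pin stays out). Either way round works; about 0.1 rad of play in the slots
- wing_grip (a point): middle of the red wing grip, on the pin's axis: a bar 64 mm long, 14 mm thick, 24 mm tall, this point 12 mm below its top. 128 mm above the desk when the pin is home, rising with it; the guide block's top is then 30 mm below this point. Its own y axis runs along the 64 mm length, so a gripper closes along its x; at the start the length runs along base y
- cement_can: bystander: round steel tin with a blue label, 68 mm diameter, 95 mm tall; origin at the centre of its underside
- spray_bottle: bystander: white spray bottle with a blue label, 52 mm diameter, about 165 mm tall; origin at the centre of its underside
- coupling: bystander: loose dark grey pipe coupling standing on end, 50 mm diameter, 55 mm tall; origin at the centre of its underside
- end_cap: bystander: loose dark grey pipe end cap standing mouth up, 50 mm diameter, 45 mm tall; origin at the centre of its underside
- screwdriver: bystander: screwdriver with yellow handle, 200 mm long, 26 mm thick, lying along its own x; origin under its middle
- box: bystander: blue box with white lid, 62 x 162 mm, 50 mm tall, long side along its own y; origin at the centre of its underside
- pump: bystander: small black aquarium pump, 75 x 60 x 60 mm with a 48 mm round nose to its own -x and a grey outlet stub on top (85 mm tall); origin at the centre of its underside

How it is judged:
By the outcome, as a careful person would: the job done as asked, in the order asked, and still so for the second after the job is handed in, with the robot touching nothing.
It also fails if it takes over 72 s, if anything falls off the work surface, if the arm or the gripper's body presses on something with over 40 N, if the wrist force passes 120 N, or if a joint passes its speed limit or range.

## Robot

A 6-joint arm with a two-finger parallel gripper is mounted at the origin on the work surface. World frame = base frame: x ahead of the robot, y to its left, z up, the work surface at z = 0. Lengths are in m, angles in rad, forces in N, time in s.
With the tool pointing down it reaches from about 0.35 to 0.925 m from the base axis. Payload 6.4 kg.
Tool frame: the origin (TCP) lies at the very end of the fingers, on their centre line; the grasp point (between the pads) lies ctrl.grip_depth behind it (ctrl.grip_depth is the distance from the TCP to the grasp point, in m); z points along the fingers, y is the line along which they close (so a half turn about z gives the same grasp; the last joint's range is limited). The gripper opens to 85 mm and grips with 20 to 120 N. Pads are 22 mm wide; open, the fingers measure 114 mm over their backs; the gripper's body (76 mm by 85 mm) begins 54 mm behind the grasp point. The pads swing forward as they close: fully open they stand 13 mm farther back than shut.
Start: joints at [-1.487, 0.245, 1.558, -0, 1.339, -0.174], TCP at [0.166, -0.629, 0.231] pointing down, gripper open.
Joint ranges: [-3.13, 3.13], [-1.02, 2.26], [0.13, 2.54], [-0.95, 4.09], [0.21, 2.88], [-2.74, 2.74]. Speed limits (rad/s): [2.57, 2.57, 3.14, 3.14, 3.14, 3.14].

## Interface

Orientations are given as [roll, pitch, yaw] about the fixed x, y, z axes, in that order (R = Rz(yaw) Ry(pitch) Rx(roll)).
In Python, from plant import ctrl, inverse_kinematics, read_camera gives the robot as it stands. The module is installed in compiled form; this text tells all that it offers. Calls block until the motion is done:
- ctrl.move_ptp(position, orientation): joint-space move of the TCP to a pose.
- ctrl.line_to(position, rotation=None, v=0.15, threshold=None): straight line of the TCP; rotation=None keeps the orientation; v is the mean speed in m/s. With threshold (N) it stops when the force on the tool has changed by that much, and returns True; else False.
- ctrl.move_joints(angles): joint-space move.
- ctrl.gripper_to(opening, grasp_force=None): opening from 0.0 (shut) to 1.0 (fully open); grasp_force is the grip in N (None keeps the last); returns when the fingers have stopped.
- ctrl.dwell(seconds).
- inverse_kinematics(position, orientation): joint angles nearest the present ones, or None.
- read_camera(name): name is "scene" or "top" or "wrist"; returns a dict with "color" (384x512x3 uint8, red, green, blue), "z_map" (384x512 float32, m along the optical axis (not along the pixel's ray), 0 where there is no reading), "mtx" (3x3 intrinsics, pixels), "cam_to_world" (4x4, takes a point from camera to world coordinates). Camera axes: x right, y up, looking along -z (the intrinsics and any distortion apply to the point x, -y, -z); pixel columns grow to the right and rows downward; lengths in m; the calibration is good to about 2 mm. A picture is of the moment at which its call begins.
A pose or a line that the arm cannot do raises ctrl.PlanningError and nothing moves.
- ctrl.finish_job(): hands the job in; it is judged then, once.
Readings, each from a call of its own:
- ctrl.get_t(): time.
- ctrl.get_joint_positions(): joint angles.
- ctrl.get_joint_velocities(): joint speeds.
- ctrl.get_joint_torque(): joint torques, N m.
- ctrl.get_eef_pos(): TCP position.
- ctrl.get_orientation(): TCP orientation.
- ctrl.get_force(): force on the tool from outside, world axes, zero at the start.
- ctrl.get_ft_torque(): the same for the moment, N m.
- ctrl.get_width(): opening from 0.0 (shut) to 1.0 (fully open).
- ctrl.get_gripper_force(): force on a finger pad.
Only numpy, scipy, OpenCV 4.12 (cv2) and the standard library are available. Lean on these libraries where they do the work, as an engineer would, in place of code of your own. Each camera call takes 0.05 s, during which the arm holds its last target. There are 200 camera calls.

## Working session

There is one attempt and no reset: what is moved stays moved. The work goes in short steps, each a Python script; the robot and the scene stay as the last script left them, time stands still between calls to the robot, and variables do not carry over. Pictures are saved under pics/ and viewed, at most 10 in all, crops included, and the job is handed in when it is done.

```bash
mkdir -p pics; cat > h.py <<'E'
import numpy as np, cv2
from plant import ctrl, inverse_kinematics, read_camera
def cloud(c):
    h,w=c["z_map"].shape; u,v=np.meshgrid(np.arange(w),np.arange(h)); K=c["mtx"]; z=c["z_map"]
    P=np.stack([(u-K[0,2])/K[0,0]*z,-(v-K[1,2])/K[1,1]*z,-z,np.ones_like(z)],-1)@c["cam_to_world"].T
    return P[...,:3]
def save(c,n): cv2.imwrite(f"pics/{n}.png",c["color"][...,::-1])
def red(c):
    hsv=cv2.cvtColor(c["color"],cv2.COLOR_RGB2HSV)
    return (((hsv[...,0]<8)|(hsv[...,0]>172))&(hsv[...,1]>140)&(hsv[...,2]>60))&(c["z_map"]>0)
E
python3 - <<'E'
from h import *
for n in ("top","scene"):
    c=read_camera(n); save(c,n+"0"); P=cloud(c); m=red(c)
    n_,lab,st,ce=cv2.connectedComponentsWithStats(m.astype(np.uint8))
    for i in range(1,n_):
        if st[i,4]>20:
            p=P[lab==i]; print(n,st[i],p.mean(0),p.min(0),p.max(0))
    print(c["cam_to_world"].round(3).tolist(),c["mtx"].tolist())
E
```

```text
top [250 220  17   9  78] [ 0.44348594 -0.01603596  0.13529264] [ 0.43058464 -0.0428394   0.06215541] [0.45668315 0.01088242 0.14512963]
[[0.026, 0.996, -0.082, 0.448], [-1.0, 0.027, 0.0, -0.005], [0.002, 0.082, 0.997, 1.333], [0.0, 0.0, 0.0, 1.0]] [[358.4417356569853, 0.0, 255.55075977705494], [0.0, 358.4417356569853, 193.06281317214095], [0.0, 0.0, 1.0]]
scene [245 160  18  12 129] [ 0.44481172 -0.00900524  0.12977123] [ 0.29397286 -0.05626314 -0.0040931 ] [0.4635496  0.0209522  0.14413427]
[[-0.153, -0.759, 0.633, 1.291], [0.988, -0.11, 0.106, 0.142], [-0.011, 0.642, 0.767, 1.038], [0.0, 0.0, 0.0, 1.0]] [[384.6893055674857, 0.0, 256.6283736282847], [0.0, 384.6893055674857, 189.01679143589018], [0.0, 0.0, 1.0]]
```

View pics/top0.png

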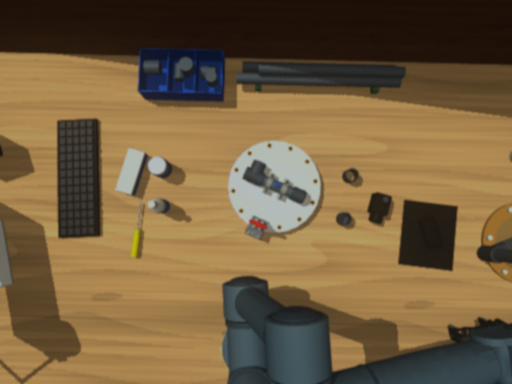

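View pics/scene0.png

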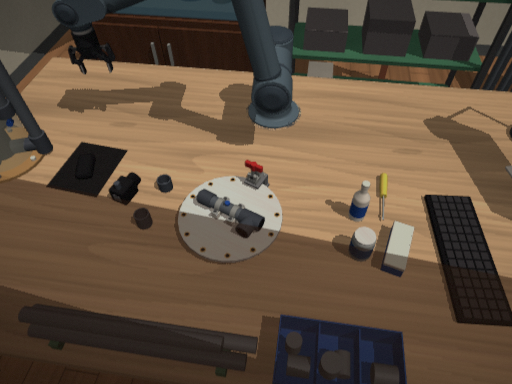

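The top view shows the disc centre at about (275,187), the red wing on its bracket at (258,225), the tee at (255,172) and the cap at (305,197). The bystanders all stand clear of the disc. Next I fit the disc and look at the pin from close by.

```bash
cat >> h.py <<'E'
def ray_plane(c,uv,z):
    K=c["mtx"]; uv=np.atleast_2d(uv).astype(float); T=c["cam_to_world"]
    d=np.c_[(uv[:,0]-K[0,2])/K[0,0],-(uv[:,1]-K[1,2])/K[1,1],-np.ones(len(uv))]@T[:3,:3].T
    return T[:3,3]+d*((z-T[2,3])/d[:,2])[:,None]
def disc(c):
    P=cloud(c); hsv=cv2.cvtColor(c["color"],cv2.COLOR_RGB2HSV)
    m=((abs(P[...,2]-.04)<.012)&(hsv[...,1]<60)&(hsv[...,2]>120)&(c["z_map"]>0)).astype(np.uint8)
    cs=max(cv2.findContours(m,cv2.RETR_EXTERNAL,cv2.CHAIN_APPROX_NONE)[0],key=cv2.contourArea)[:,0]
    X=ray_plane(c,cs,.04)[:,:2]
    for _ in range(6):
        A=np.c_[2*X,np.ones(len(X))]; s=np.linalg.lstsq(A,(X**2).sum(1),rcond=None)[0]
        R=np.sqrt(s[2]+s[0]**2+s[1]**2); e=abs(np.hypot(*(X-s[:2]).T)-R); X=X[e<max(.004,1.5*np.median(e))]
    return s[:2],R,len(X)
def down(yaw): return [np.pi,0,yaw]
E
python3 - <<'E'
from h import *
for n in("top","scene"): print(disc(read_camera(n)))
print(ctrl.grip_depth,ctrl.get_orientation())
c=read_camera("top"); m=red(c); v,u=np.nonzero(m); print(ray_plane(c,[[u.mean(),v.mean()]],.14))
w=read_camera("wrist"); T=np.array(w["cam_to_world"]); print(T.round(3),ctrl.get_eef_pos())
E
```

```text
(array([ 0.58279467, -0.07141369]), np.float64(0.1644184975026857), 163)
(array([ 0.55378699, -0.06066885]), np.float64(0.1380278184489622), 41)
0.0187 [-3.14039054e+00 -2.19996619e-04  2.57814903e-01]
[[ 0.44347627 -0.01597293  0.14      ]]
[[ 0.256  0.921  0.293  0.241]
 [-0.967  0.244  0.077 -0.608]
 [-0.001 -0.303  0.953  0.373]
 [ 0.     0.     0.     1.   ]] [ 0.16569892 -0.62833624  0.2309046 ]
```

```bash
python3 - <<'E'
from h import *
p=[.4435,-.016,.28]
for z in(.28,.11):
  for y in (1.195,-1.947,1.195+np.pi/2,1.195-np.pi/2,-1.947+.3,-1.947-np.pi/2):
    q=inverse_kinematics([p[0],p[1],z],down(y)); print(z,round(y,2),None if q is None else np.round(q,2))
ctrl.move_ptp(p,down(1.195))
w=read_camera("wrist"); save(w,"w1"); print(disc(w)); m=red(w); P=cloud(w)[m]
print(m.sum(),P.mean(0),P.min(0),P.max(0)); 
t=P[P[:,2]>P[:,2].max()-.006]; print(cv2.minAreaRect((t[:,:2]*1000).astype(np.float32)))
print(ctrl.get_t(),ctrl.get_force())
E
```

```text
0.28 1.2 [-0.29 -0.31  2.01 -0.    1.44  0.08]
0.28 -1.95 None
0.28 2.77 [-0.29 -0.31  2.01  0.    1.44 -1.49]
0.28 -0.38 [-0.29 -0.31  2.01 -0.    1.44  1.65]
0.28 -1.65 None
0.28 -3.52 [-0.29 -0.31  2.01  0.    1.44 -1.49]
0.11 1.2 [-0.29 -0.1   2.16 -0.    1.08  0.08]
0.11 -1.95 None
0.11 2.77 [-0.29 -0.1   2.16  0.    1.08 -1.49]
0.11 -0.38 [-0.29 -0.1   2.16 -0.    1.08  1.65]
0.11 -1.65 None
0.11 -3.52 [-0.29 -0.1   2.16  0.    1.08 -1.49]
(array([ 0.58347965, -0.06504708]), np.float64(0.16519953097817894), 438)
942 [ 0.44522623 -0.00791245  0.13845882] [ 0.41587939 -0.0714922   0.03827776] [0.46092268 0.0211044  0.14318473]
((444.2233581542969, -9.62664794921875), (61.664268493652344, 19.843748092651367), 68.68885803222656)
2.75 [ 0.28310107  0.56444685 -0.11874538]
```

View pics/w1.png

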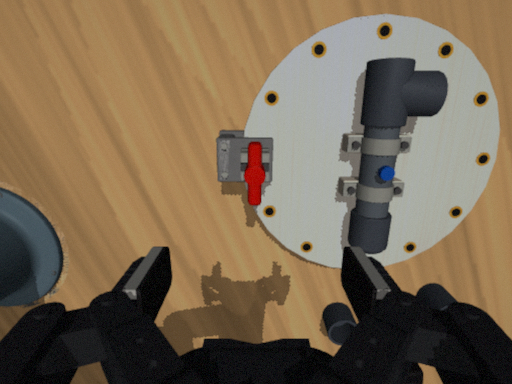

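The wrist view shows the wing at (255,173), lengthwise vertical in the picture, so the yaw estimate is about right. The two cameras differ by 6 mm in y. I go lower and measure again, using the brass holes as well.

```bash
cat >> h.py <<'E'
def holes(c,ctr):
    hsv=cv2.cvtColor(c["color"],cv2.COLOR_RGB2HSV)
    m=((hsv[...,0]>12)&(hsv[...,0]<32)&(hsv[...,1]>150)).astype(np.uint8)
    m=cv2.morphologyEx(m,cv2.MORPH_CLOSE,np.ones((7,7),np.uint8))
    n,l,s,ce=cv2.connectedComponentsWithStats(m); out=[]
    for i in range(1,n):
        if 20<s[i,4]<900:
            X=ray_plane(c,ce[i],.04)[0,:2]
            if abs(np.hypot(*(X-ctr))-.15)<.02: out.append(X)
    X=np.array(out)
    for _ in range(3):
        A=np.c_[2*X,np.ones(len(X))]; q=np.linalg.lstsq(A,(X**2).sum(1),rcond=None)[0]; R=np.sqrt(q[2]+q[0]**2+q[1]**2)
        e=abs(np.hypot(*(X-q[:2]).T)-R); X=X[e<max(.002,2*np.median(e))]
    a=np.arctan2(*(X-q[:2]).T[::-1]); ph=np.angle(np.exp(12j*a).sum())/12
    return q[:2],R,len(X),ph   # ph: hole phase modulo 30 deg
def wingfit(c,z=.128):
    m=red(c)&(cloud(c)[...,2]>.1); v,u=np.nonzero(m); X=ray_plane(c,np.c_[u,v],z)[:,:2]
    return cv2.minAreaRect((X*1000).astype(np.float32)), X.mean(0)
E
python3 - <<'E'
from h import *
w=read_camera("wrist"); print(holes(w,disc(w)[0]),wingfit(w))
t=read_camera("top"); print(holes(t,disc(t)[0]),wingfit(t))
print(ctrl.get_eef_pos())
ctrl.line_to([.4437,-.013,.19]); ctrl.dwell(.2)
w=read_camera("wrist"); save(w,"w2"); print(wingfit(w),ctrl.get_eef_pos(),ctrl.get_orientation())
try: print(holes(w,[.5835,-.068]))
except Exception as e: print(e)
E
```

```text
(array([ 0.58335075, -0.06625001]), np.float64(0.14993697192173702), 7, np.float64(0.1426035802922875)) (((443.5710144042969, -10.987895965576172), (65.6151351928711, 20.682727813720703), 68.47590637207031), array([ 0.44412863, -0.01018058]))Traceback (most recent call last):
  File "<stdin>", line 3, in <module>
  File "h.py", line 36, in holes
    A=np.c_[2*X,np.ones(len(X))]; q=np.linalg.lstsq(A,(X**2).sum(1),rcond=None)[0]; R=np.sqrt(q[2]+q[0]**2+q[1]**2)
                                                      ~~~~~~~~~~^^^
    return umr_sum(a, axis, dtype, out, keepdims, initial, where)
numpy.exceptions.AxisError: axis 1 is out of bounds for array of dimension 1
```

The hole pattern gives base yaw −0.381 and the pin at (0.444, −0.0105), which agrees with the wing centroid. Now the close look.

```bash
python3 - <<'E'
from h import *
ctrl.line_to([.4441,-.0115,.19],down(1.19)); ctrl.dwell(.2)
w=read_camera("wrist"); save(w,"w2"); print(wingfit(w),wingfit(w,.14),ctrl.get_eef_pos(),ctrl.get_orientation())
K=w["mtx"];T=w["cam_to_world"]
for y in(-.0425,0,.0425):  # project the TCP-relative points
    X=np.array(ctrl.get_eef_pos())+ [y*np.cos(1.19-np.pi/2),y*np.sin(1.19-np.pi/2),0]
    d=T[:3,:3].T@(X-T[:3,3]); print(K[0,2]-K[0,0]*d[0]/d[2],K[1,2]+K[1,1]*d[1]/d[2])
try: print(holes(w,np.array([.5835,-.066])))
except Exception as e: print(e)
E
```

```text
(((443.7496643066406, -11.833293914794922), (68.6277847290039, 21.820615768432617), 68.18611145019531), array([ 0.44411858, -0.01059857])) (((445.49444580078125, -7.590576171875), (64.6236572265625, 20.54745864868164), 68.1861572265625), array([ 0.44584182, -0.00642787])) [ 0.44469073 -0.0116864   0.19100265] [ 3.13964255e+00 -1.92206542e-04  1.18997450e+00]
177.346333460702 250.65850062464702
255.60128169464159 250.6637509914663
333.78329703962686 250.66899646499218
(array([ 0.58324806, -0.06616491]), np.float64(0.14991456334027595), 9, np.float64(0.13291645724820159))
```

View pics/w2.png

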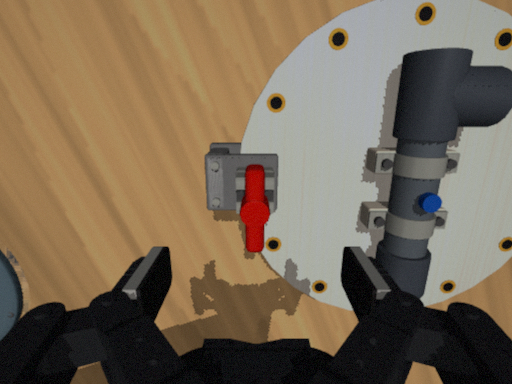

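The wing is laterally centred at column 255, hub at (255,212), angle 1.190. Grasp, lift and turn.

```bash
python3 - <<'E'
from h import *
x,y=.4443,-.0104; Y=1.187; st=lambda s:print(s,np.round(ctrl.get_eef_pos(),4),np.round(ctrl.get_force(),1),np.round(ctrl.get_ft_torque(),2),round(ctrl.get_width(),3),round(ctrl.get_t(),1))
ctrl.line_to([x,y,.1105],down(Y),v=.08,threshold=8); st("down")
ctrl.gripper_to(0,60); st("grip")
ctrl.line_to([x,y,.1105+.022],down(Y),v=.03); st("lift")
for k in range(1,4): ctrl.line_to([x,y,.1325],down(Y+k*np.pi/6),v=.02); st("turn")
E
```

```text
down [ 0.4448 -0.0105  0.1111] [ 0.6 -0.4  0.3] [-0.02  0.02 -0.01] 1.0 5.0
grip [ 0.4444 -0.0104  0.1107] [-1.3 -0.4  1.6] [ 0.04  0.12 -0.01] 0.157 5.6
lift [ 0.4439 -0.0103  0.1321] [  3.6  -0.5 -13.1] [-0.18 -0.73  0.02] 0.153 6.5
turn [ 0.4437 -0.0103  0.132 ] [  1.1  -1.1 -14.1] [-0.17 -0.45  0.02] 0.153 7.2
turn [ 0.4436 -0.0103  0.1321] [  0.2  -1.1 -13.5] [-0.27 -0.06  0.02] 0.155 7.9
turn [ 0.4436 -0.0105  0.1321] [ -2.2  -2.4 -14.5] [-0.57  0.33  0.03] 0.153 8.6
```

```bash
python3 - <<'E'
from h import *
x,y=.4443,-.0104; Y=1.187+np.pi/2; st=lambda s:print(s,np.round(ctrl.get_eef_pos(),4),np.round(ctrl.get_force(),1),np.round(ctrl.get_ft_torque(),2),round(ctrl.get_width(),3),round(ctrl.get_t(),1))
for d in(.018,.016,.0145): ctrl.line_to([x,y,.1105+d],down(Y),v=.02); st("low")
ctrl.gripper_to(1.0); st("open")
ctrl.line_to([x,y,.20],down(Y),v=.12); ctrl.dwell(.2); st("up")
c=read_camera("wrist"); save(c,"w3"); P=cloud(c)[red(c)]; print(np.percentile(P[:,2],[50,80,95])); print(wingfit(c,.142))
E
```

```text
low [ 0.4438 -0.0104  0.1282] [ -4.9  -3.8 -11.4] [-0.69  0.74 -0.06] 0.151 8.9
low [ 0.4438 -0.0104  0.1263] [ -4.5  -2.9 -12. ] [-0.63  0.79 -0.02] 0.148 9.2
low [ 0.4439 -0.0104  0.1249] [ -5.   -3.8 -11.4] [-0.63  0.85 -0.01] 0.154 9.4
open [ 0.4444 -0.0104  0.1251] [ 0.  -0.7 -0.2] [0.   0.01 0.03] 0.999 10.1
up [ 0.4437 -0.0103  0.199 ] [ 0.4  0.6 -0.2] [ 0.02 -0.06  0.01] 1.003 11.1
[0.1534069  0.1543116  0.15504142]
(((445.2755126953125, -11.019607543945312), (21.779464721679688, 69.50921630859375), 74.76871490478516), array([ 0.44422684, -0.01031903]))
```

View pics/w3.png

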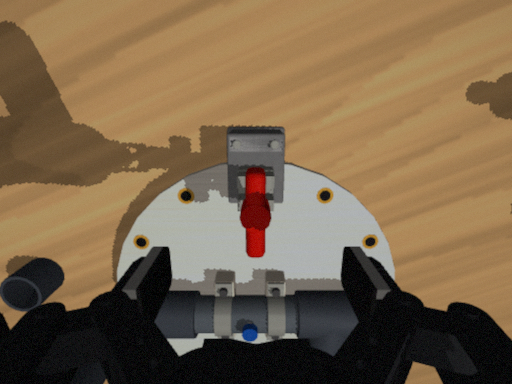

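The pin is parked: the wing top reads 0.154 m (home 0.140 plus 14 mm), and the picture shows the wing across the disc rim at (256,212). The cap is free to straddle, so I grip it and carry it round the arc.

```bash
cat >> h.py <<'E'
C=np.array([.5833,-.0663]); PHI=-.386
def cap(t,z,r=.092):
    a=PHI-np.pi/2+t; return [C[0]+r*np.cos(a),C[1]+r*np.sin(a),z], down(PHI+np.pi/2+t)
st=lambda s:print(s,np.round(ctrl.get_eef_pos(),4),np.round(ctrl.get_force(),1),round(ctrl.get_width(),3),round(ctrl.get_t(),1))
E
python3 - <<'E'
from h import *
p,o=cap(0,.2); ctrl.move_ptp(p,o); st("above")
p,o=cap(0,.053); 
if ctrl.line_to(p,o,v=.1,threshold=8): st("HIT"); raise SystemExit
st("down"); ctrl.gripper_to(0,25); st("grip")
for t in np.linspace(0,np.pi/2,10)[1:]:
    p,o=cap(t,.053); ctrl.line_to(p,o,v=.06); st("arc")
    if np.linalg.norm(ctrl.get_force())>25: print("force"); break
E
```

```text
above [ 0.5485 -0.1512  0.1998] [ 0.2 -0.   0.1] 1.0 12.4
down [ 0.5492 -0.1518  0.0537] [ 0.1 -0.2  0.7] 0.999 14.0
grip [ 0.5492 -0.1518  0.0536] [-0.6  0.4  2.3] 0.58 14.4
arc [ 0.5644 -0.1564  0.0536] [-1.3  0.4  4.8] 0.573 14.8
arc [ 0.5801 -0.1583  0.0536] [-0.6  1.2  6.1] 0.575 15.2
arc [ 0.5959 -0.1574  0.0536] [-1.4  1.   6.1] 0.577 15.7
arc [ 0.6114 -0.1538  0.0536] [-1.6  1.6  7.3] 0.576 16.1
arc [ 0.626  -0.1476  0.0536] [-3.1  0.7  6.6] 0.577 16.5
arc [ 0.6393 -0.1389  0.0535] [-3.4  1.3  7.7] 0.576 16.9
arc [ 0.6509 -0.128   0.0536] [-4.9  0.5  7. ] 0.573 17.3
arc [ 0.6604 -0.1153  0.0536] [-5.6  0.1  7.3] 0.579 17.7
arc [ 0.6676 -0.1011  0.0536] [-5.6 -0.6  8.7] 0.577 18.2
```

```bash
python3 - <<'E'
from h import *
ctrl.gripper_to(1.0); p,o=cap(np.pi/2,.2); ctrl.line_to(p,o,v=.15); st("up")
ctrl.move_ptp([.4435,-.016,.28],down(1.195)); w=read_camera("wrist"); print(holes(w,C), "was .1426")
ctrl.line_to([.4441,-.0115,.19],down(1.19)); ctrl.dwell(.2)
w=read_camera("wrist"); save(w,"w4"); st(""); h=holes(w,C); print(h, "was .1329")
P=cloud(w)[red(w)]; print(np.percentile(P[:,2],[50,95]))
E
```

```text
up [ 0.6678 -0.1007  0.1985] [-0.2  0.6 -0.7] 0.998 19.7
(array([ 0.58317119, -0.06646098]), np.float64(0.15001709991802747), 8, np.float64(0.14321642176617316)) was .1426
 [ 0.4447 -0.0117  0.191 ] [-0.2 -1.1 -1.5] 1.005 22.2
(array([ 0.58310822, -0.06622621]), np.float64(0.1499360456814612), 7, np.float64(0.14258588724673818)) was .1329
[0.15304271 0.15499576]
```

View pics/w4.png

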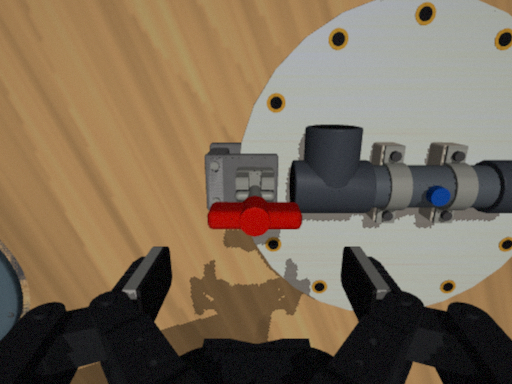

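The pipe is round and the tee points left at the pin. The holes at (276,103), (274,244) and (338,38) sit on the same pixels as before the turn, so a hole is under the pin. The pin is still parked. Now I turn it back.

```bash
python3 - <<'E'
from h import *
x,y=.4443,-.0104; Y=1.187; Q=Y+np.pi/2
ctrl.move_ptp([x,y,.2],down(Q))
if ctrl.line_to([x,y,.1245],down(Q),v=.08,threshold=8): st("HIT"); raise SystemExit
ctrl.gripper_to(0,60); st("grip")
ctrl.line_to([x,y,.1325],down(Q),v=.03); st("lift")
for k in (2,1,0): ctrl.line_to([x,y,.1325],down(Y+k*np.pi/6),v=.02); st("turn")
for d in(.016,.012,.008,.004,.0005): ctrl.line_to([x,y,.1105+d],down(Y),v=.03); st("low")
E
```

```text
grip [ 0.4442 -0.0107  0.1247] [-2.4 -2.   2.2] 0.153 25.3
lift [ 0.4437 -0.0105  0.1312] [  4.3  -4.1 -12.5] 0.151 25.8
turn [ 0.4437 -0.0105  0.1312] [  3.1  -3.7 -12.4] 0.15 26.4
turn [ 0.4438 -0.0105  0.1312] [  3.6  -4.1 -13.5] 0.15 27.1
turn [ 0.4438 -0.0105  0.1312] [  4.   -4.8 -12.9] 0.155 27.8
low [ 0.4439 -0.0105  0.1255] [  2.8  -4.2 -11.7] 0.15 28.1
low [ 0.444  -0.0105  0.1218] [  2.1  -3.8 -10.3] 0.15 28.4
low [ 0.444  -0.0105  0.118 ] [ 0.1 -5.2 -9.5] 0.152 28.7
low [ 0.4441 -0.0105  0.1142] [-0.2 -5.  -7.4] 0.155 29.0
low [ 0.4443 -0.0105  0.111 ] [-1.7 -4.7 -5.3] 0.155 29.2
```

The spring force falls steadily to 5.3 N, which matches the pin going home. Release and check.

```bash
python3 - <<'E'
from h import *
ctrl.gripper_to(1.0); st("open")
ctrl.line_to([.4441,-.0115,.19],down(1.19),v=.12); ctrl.dwell(.3)
w=read_camera("wrist"); save(w,"w5"); st(""); print(holes(w,C)); P=cloud(w)[red(w)]; print(np.percentile(P[:,2],[50,95]),wingfit(w))
ctrl.line_to([.4441,-.0115,.28],down(1.19),v=.15); c=read_camera("scene"); save(c,"s5")
a,b=cv2.imread("pics/scene0.png"),cv2.imread("pics/s5.png")
cv2.imwrite("pics/end.png",np.hstack([cv2.resize(cv2.imread("pics/w5.png"),(400,300)),cv2.resize(b,(400,300))]))
E
```

```text
open [ 0.4443 -0.0103  0.111 ] [ 0.2 -0.6  1.1] 1.001 29.9
 [ 0.4439 -0.0114  0.1895] [-0.3 -0.6 -0.5] 0.996 31.1
(array([ 0.58231734, -0.06613548]), np.float64(0.14948523176244227), 8, np.float64(0.14307516923961033))
[0.13974344 0.14138981] (((443.9715270996094, -11.864021301269531), (69.46920013427734, 22.104156494140625), 59.78953552246094), array([ 0.44406508, -0.01055181]))
```

View pics/end.png

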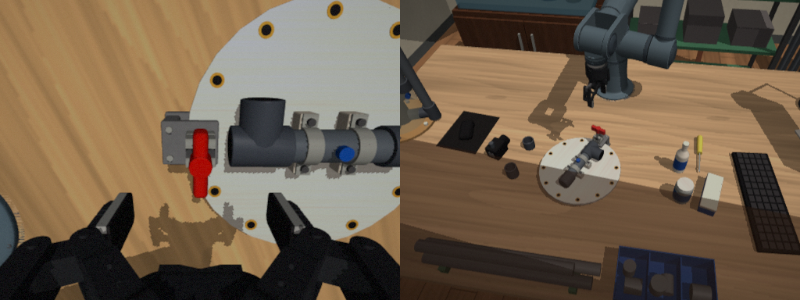

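The wing is back along base y at home height: its top dropped 13.5 mm from the parked reading to 0.140. The tee points at the pin, and the bystanders stand where they were.

```bash
python3 -c "
from h import *
print(ctrl.finish_job(),ctrl.get_t())"
```

```text
the job is handed in; nothing more can be done
the job is handed in; nothing more can be done
```

The job is handed in, with about 32 s of the 72 s used: I parked the pin, turned the pipe until its tee points at the pin, dropped the pin home and let go, and the last pictures show the other things on the desk in place.

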